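# Park an electrode head in the covered rack

### The job

Put the middle-sized of the three loose electrode heads away in the covered rack: slide the gate at its mouth open, run the head in upright with its disc under the lid and its stem in the slot, then sideways all the way to the end of the bay that is still free. Let go of it and slide the gate fully shut again; do not disturb the other heads, neither the one already parked nor the big and the small one on the worktop.

Things in the scene. Friction and masses are not known exactly. Their poses are not given: they have to be found in the camera images.
- rack: fixed rack, white base, grey lid, 173 mm wide, 26 mm high; origin on the worktop below the lid's middle; x from mouth to back, y left, z up. Floor 4 mm, lid's underside 22, top 26 mm above worktop. Under the lid a T-shaped lane 53 mm wide, with a 26 mm slot in the lid over its midline: in along y = 0, then cross lane at x = 19.5 mm with bays centred at y = 54 and -54 mm, end walls at 80.5 mm
- bay_pad: flat grey round rest pad, 38 mm across, flush in the floor of the free bay (left or right); origin at its centre, which is the bay's centre, 4 mm above the worktop
- gate (a joint): position of the sliding steel gate across the rack's mouth, m: 0 fully shut, grows as it slides to the rack's +y (left), 0.062 fully open
- gate_knob (a point): centre of the gate's upright black round knob, 16 mm across and 24 mm tall (28 to 52 mm above the worktop), which moves with the gate; on the rack at x = -57 mm and y = gate position. The gate under it is a bar 60 mm long and 6 mm thick, reaching 22.5 mm above the worktop
- mid_head: the middle-sized loose electrode head, the one to park: round disc 45 mm across and 12 mm thick with an upright stem up to 16 mm across, 46 mm tall in all; origin at the centre of its underside, z up along the stem
- big_head: the biggest loose electrode head, disc 65 mm across and 12 mm thick, same stem, 46 mm tall; origin at the centre of its underside; stays where it is
- small_head: the smallest loose electrode head, disc 25 mm across and 12 mm thick, same stem, 46 mm tall; origin at the centre of its underside; stays where it is
- parked_head: electrode head with a black 35 mm disc, 46 mm tall, already parked in one of the two bays of the rack; origin at the centre of its underside; stays where it is
- rack_mouth (a point): middle of the rack's mouth, on the floor under the lid's front edge (rack x = -52, y = 0, z = 4 mm), flared to about 65 mm wide; the base plate reaches 14 mm further out. In front of the plate's left part a steel guide strip stands 10 mm above the worktop, from y = 31 to 93 mm
- rack_cross (a point): crossing of the rack's entry lane and cross lane, on the floor (rack x = 19.5, y = 0, z = 4 mm)
There are look-alikes about, which are no part of the job. Leave any red look-alike of the mid_head alone.

How it is judged:
By the outcome, as a careful person would: the job done as asked, in the order asked, and still so for the second after the job is handed in, with the robot touching nothing.
It also fails if it takes over 64 s, if anything falls off the work surface, if the arm or the gripper's body presses on something with over 40 N, if the wrist force passes 120 N, or if a joint passes its speed limit or range.

### The arm

A 6-joint arm with a two-finger parallel gripper is mounted at the origin on a cart in front of the work surface, level with it; the furniture and walls round the work are solid. World frame = base frame: x ahead of the robot, y to its left, z up, the work surface at z = 0. Lengths are in m, angles in rad, forces in N, time in s.
With the tool pointing down it reaches from about 0.3 to 0.775 m from the base axis. Payload 14.6 kg.
Tool frame: the origin (TCP) lies midway between the tips of the shut fingers; the grasp point (between the pads) lies 19 mm behind it (tcp_to_grasp is the distance from the TCP to the grasp point, in m); z points along the fingers, y is the line along which they close (so a half turn about z gives the same grasp; the last joint's range is limited). The gripper opens to 94 mm and grips with 3 to 60 N. Pads are 16 mm wide; open, the fingers measure 119 mm over their backs; the gripper's body (75 mm by 177 mm) begins 78 mm behind the grasp point.
Start: joints at [-1.299, 0.3, 1.521, -0, 1.321, -0.067], TCP at [0.183, -0.519, 0.205] pointing down, gripper open.
Joint ranges: [-3.03, 3.03], [-0.79, 2.21], [0.23, 2.52], [-1.04, 4.18], [0, 3.07], [-2.55, 2.55]. Speed limits (rad/s): [2.22, 2.22, 2.57, 3.14, 3.14, 3.14].

### API

Orientations are given as [roll, pitch, yaw] about the fixed x, y, z axes, in that order (R = Rz(yaw) Ry(pitch) Rx(roll)).
In Python, from station import * gives the robot as it stands.
- The arm moves only by the tool send_rows, never from a script. Its argument "motion" is a list of rows, each a list of 3 entries, a list of its own where there are three numbers: the shift along the tool's x, y, z in units of 0.03 m (1.0 is 0.03 m), then the turn, a rotation vector about the tool's x, y, z in units of 0.12 rad (1.0 is 0.12 rad), then the opening, from -1 (shut) to 1 (fully open). In form: [[[x, y, z], [rx, ry, rz], grip], ...]. A call has 1 to 12 rows; each row shifts and turns the commanded pose from where the row before left it, along the tool's axes as they then stand; what a row does not reach is not made up. A row lasts 1/10 s, in which the tool goes at most 50 mm and 8.59 degrees, less where a joint would pass 70% of its speed; a pose out of reach is approached as far as the arm can. A call with a number of a shift or a turn outside -1 to 1 is refused whole. A call with a gripper value outside its range is refused whole. The fingers move at their own pace and stop on an object; "squeeze" is the grip in N (left out, the last holds). Time passes only in rows, so rows that do not move let the fingers close. It gives the time, the measured TCP pose, the force, the opening and the grip force at its end, in the units of the state.
- get_obs(): the state, without advancing time (a new reading comes with each control period).
- camera(name): name is "scene" or "top" or "wrist"; returns a dict with "pixels" (420x560x3 uint8, red, green, blue), "depth" (420x560 float32, m along the optical axis (not along the pixel's ray), 0 where there is no reading), "fx", "fy", "cx", "cy" (pixels), "rvec" (rotation vector, rad) and "tvec" (3), from world to camera coordinates, as OpenCV has them. Camera axes: x right, y down, z forward; pixel columns grow to the right and rows downward; lengths in m; the calibration is good to about 2 mm. A picture is of the moment at which its call begins.
- hand_in(): hands the job in; it is judged then, once.
The state is a dict: "time_s": time; "qpos": joint angles; "joint_vel": joint speeds; "tau": joint torques, N m; "ee_pos": TCP position; "eef_rot": TCP orientation; "force": force on the tool from outside, world axes, zero at the start; "moment": the same for the moment, N m; "grip_width": finger opening in m; "grip_force": force on a finger pad.
Only numpy, scipy, OpenCV 4.12 (cv2) and the standard library are available. Lean on these libraries where they do the work, as an engineer would, in place of code of your own. Each camera call takes 0.05 s, during which the arm holds its last target. There are 200 camera calls.

## Working session

There is one attempt and no reset: what is moved stays moved. The work goes in short steps, Python scripts to look and compute and a tool call to move; the robot and the scene stay as the last step left them, time stands still between calls to the robot, and variables do not carry over. Pictures are saved under pics/ and viewed, at most 10 in all, crops included, and the job is handed in when it is done.

Besides the shell and the picture viewer there is one more tool, called after ">>>" as a command line: name --argument value ..., lists and objects as JSON in quotes. send_rows: Moves the arm, as the interface text tells. Its arguments: {"type":"object","properties":{"motion":{"type":"array"},"squeeze":{"type":"number"}},"required":["motion"]}

```bash
mkdir -p pics; ls
cat > h.py <<'E'
from station import *
import numpy as np, cv2
from scipy.spatial.transform import Rotation as R
def shot(n):
    c=camera(n); c["R"]=R.from_rotvec(np.ravel(c["rvec"])).as_matrix(); c["t"]=np.ravel(c["tvec"]); return c
def save(c,f): cv2.imwrite(f,np.ascontiguousarray(c["pixels"][...,::-1]))
def ray(c,u,v,z):
    "pixel -> world on plane z"
    d=c["R"].T@np.array([(u-c["cx"])/c["fx"],(v-c["cy"])/c["fy"],1]); o=-c["R"].T@c["t"]
    return o+d*(z-o[2])/d[2]
def cloud(c):
    v,u=np.mgrid[:420,:560]; d=c["depth"]
    p=np.stack([(u-c["cx"])/c["fx"]*d,(v-c["cy"])/c["fy"]*d,d],-1)
    return (p-c["t"])@c["R"]
def proj(c,p):
    q=c["R"]@np.array(p)+c["t"]; return c["fx"]*q[0]/q[2]+c["cx"],c["fy"]*q[1]/q[2]+c["cy"]
E
python3 - <<'E'
from h import *
for n in("scene","top"):
    c=shot(n); save(c,f"pics/{n}0.png"); np.savez(f"{n}0.npz",**c); print(n,-c["R"].T@c["t"],c["fx"])
o=get_obs(); print(o)
E
```

```text
pics
scene [-0.04057336 -0.54831647  0.44327545] 443.52910876184495
top [0.29896643 0.04255319 0.89032479] 451.8106920861741
{'time_s': 0.1, 'qpos': array([-1.29862331e+00,  3.00415827e-01,  1.52151478e+00,  2.33823386e-05,
        1.32068044e+00, -6.66073160e-02]), 'joint_vel': array([ 0.00091503,  0.00093519, -0.00150074, -0.00017271,  0.00028334,
       -0.00108821]), 'tau': array([ 1.47387691e-03, -5.32644582e+01, -3.53285086e+01,  7.09062768e-02,
        2.34920578e-02, -9.23024822e-05]), 'ee_pos': array([ 0.18272296, -0.51851789,  0.20494469]), 'eef_rot': array([-3.14057802e+00, -9.03812462e-05,  3.38774487e-01]), 'force': array([0.03711379, 0.55681581, 0.63621321]), 'moment': array([-0.03024988, -0.02140096, -0.01323644]), 'grip_force': 0.0, 'grip_width': 0.0936627680376122}
```

View pics/top0.png

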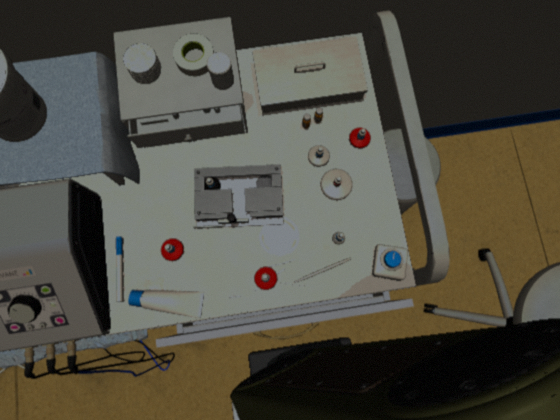

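View pics/scene0.png

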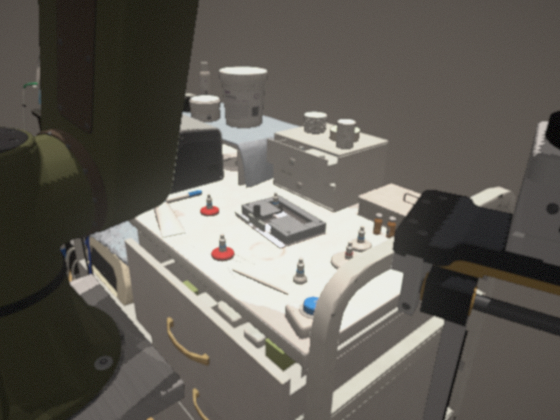

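The top view shows the three pale heads at (319,156), (336,184) and (338,238), with red look-alikes at (172,250), (265,278) and (360,138). The rack is around (238,195). Its knob is near (233,218), and a parked head is at (211,183). By size, mid is (319,156), big is (336,184) and small is (338,238). I'll check that in a close crop.

Run:
```python
from h import *
c=dict(np.load("top0.npz")); P=cloud(c)
im=c["pixels"][120:260,180:380,::-1]
cv2.imwrite("pics/crop0.png",cv2.resize(im,None,fx=4,fy=4,interpolation=cv2.INTER_CUBIC))
for n,u,v in(("mid",319,156),("big",336,184),("small",338,238),("rack",238,195),("knob",233,218),("parked",211,183)):
    print(n,ray(c,u,v,.012).round(3),P[v,u].round(3))
for u,v in ((194,169),(282,166),(284,222),(195,226)): print(ray(c,u,v,.026).round(4),P[v,u].round(4))
```

```text
mid [ 0.589 -0.082  0.012] [ 0.586 -0.081  0.02 ]
big [ 0.525 -0.106  0.012] [ 0.522 -0.104  0.024]
small [ 0.416 -0.09   0.012] [ 0.414 -0.087  0.032]
rack [0.532 0.092 0.012] [0.534 0.093 0.005]
knob [0.487 0.108 0.012] [0.479 0.105 0.052]
parked [0.565 0.143 0.012] [0.557 0.14  0.039]
[0.595  0.1714 0.026 ] [0.5947 0.1713 0.0269]
[ 0.5745 -0.0032  0.026 ] [ 0.5821 -0.0045  0.0023]
[0.4613 0.0103 0.026 ] [0.4656 0.0095 0.0029]
[0.4797 0.1824 0.026 ] [0.484  0.1858 0.0054]
```

View pics/crop0.png

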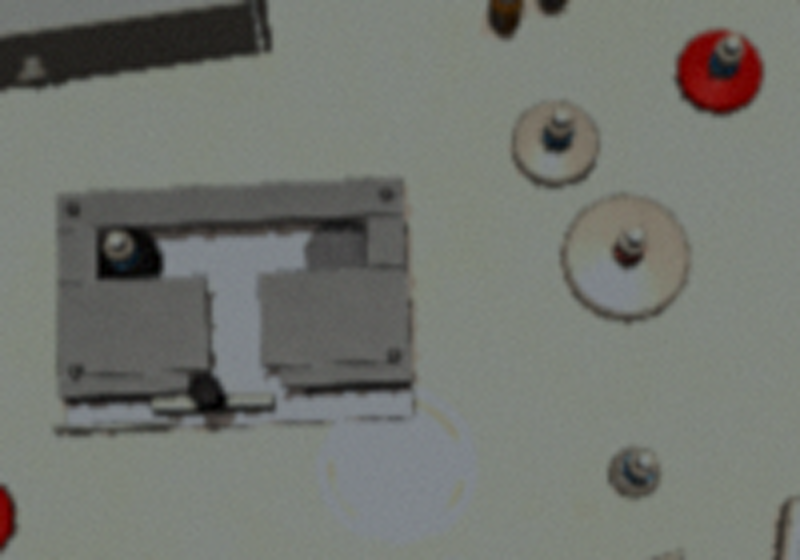

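The crop confirms it: mid head at crop (556,143), big at (626,258), small at (635,472). The free bay is on the right, with its grey pad at (335,248). The parked head is on the left, and the knob is at (206,392). Next I'll measure poses.

```bash
cat > meas.py <<'E'
from h import *
c=dict(np.load("top0.npz")); P=cloud(c)
hsv=cv2.cvtColor(c["pixels"],cv2.COLOR_RGB2HSV)
reg=np.zeros((420,560),bool); reg[155:240,185:300]=1
m=(reg&(P[...,2]>.018)&(P[...,2]<.035)).astype(np.uint8)
n,l,s,_=cv2.connectedComponentsWithStats(m); 
print([x for x in s.tolist() if x[4]>30])
L=np.argwhere(l==1+np.argmax(s[1:,4]))
pts=np.array([ray(c,u,v,.026)[:2] for v,u in L])
(cx,cy),wh,a=cv2.minAreaRect((pts*1000).astype(np.float32)); print("lid rect",cx,cy,wh,a)
for nm,u0,v0,r in(("mid",319,156,20),("big",336,184,24),("small",338,238,14),("knob",232,218,9),("parked",211,183,8)):
    v,u=np.mgrid[:420,:560]; w=(np.hypot(u-u0,v-v0)<r)
    q=P[w&(P[...,2]>.030)&(P[...,2]<.056)]
    print(nm,len(q),q.mean(0).round(4),q.min(0).round(4),q.max(0).round(4))
    if r>10:
        q=P[w&(P[...,2]>.007)&(P[...,2]<.017)][:,:2]
        (x,y),rr=cv2.minEnclosingCircle((q*1000).astype(np.float32)); print("  disc",x,y,rr,len(q))
E
python3 meas.py
```

```text
[[0, 0, 560, 420, 231885], [194, 164, 89, 59, 3243], [233, 218, 15, 5, 47]]
lid rect 532.4564819335938 91.65699005126953 (172.80853271484375, 113.28388214111328) 84.13542938232422
mid 41 [ 0.591  -0.081   0.0394] [ 0.5861 -0.0885  0.0305] [ 0.5981 -0.0751  0.0479]
  disc 581.3351440429688 -84.06086730957031 33.52836608886719 306
big 43 [ 0.5261 -0.1066  0.0397] [ 0.5206 -0.1133  0.0317] [ 0.5325 -0.1011  0.0479]
  disc 535.260986328125 -104.86065673828125 40.481422424316406 652
small 43 [ 0.4173 -0.0908  0.0401] [ 0.4113 -0.0976  0.0315] [ 0.4241 -0.0851  0.0496]
  disc 417.7384033203125 -91.5881576538086 12.172821044921875 64
knob 70 [0.4804 0.1089 0.049 ] [0.4741 0.1017 0.0322] [0.4897 0.1171 0.055 ]
parked 44 [0.5602 0.1421 0.0427] [0.5551 0.1363 0.0313] [0.5666 0.1493 0.0521]
```

Run:
```python
from h import *
c=dict(np.load("top0.npz")); P=cloud(c); ok=c["depth"]>0
x,y,z=P[...,0],P[...,1],P[...,2]
for y0 in np.arange(-.6,.35,.05):
    print(round(y0,2),[ (lambda q: round(float(np.percentile(q,99)),2) if len(q)>5 else None)(z[ok&(y>y0)&(y<y0+.05)&(x>x0)&(x<x0+.05)]) for x0 in np.arange(0.15,.8,.05)])
```

```text
-0.6 [-0.29, -0.29, -0.81, -0.81, None, None, None, None, None, None, None, None, None]
-0.55 [-0.72, -0.72, -0.81, -0.81, -0.81, -0.81, -0.81, -0.81, -0.81, -0.45, -0.45, -0.45, None]
-0.5 [-0.8, -0.74, -0.81, -0.81, -0.81, -0.81, -0.81, -0.81, -0.75, -0.45, -0.44, -0.45, None]
-0.45 [-0.81, -0.81, -0.81, -0.81, None, None, None, None, -0.45, -0.44, -0.44, -0.44, -0.44]
-0.4 [-0.81, -0.81, -0.81, -0.81, None, None, None, None, -0.45, -0.44, -0.44, -0.44, -0.44]
-0.35 [-0.81, -0.81, None, None, None, None, None, None, None, None, None, None, None]
-0.3 [-0.81, -0.81, None, 0.12, 0.13, 0.13, 0.13, 0.13, 0.13, 0.13, 0.13, 0.13, 0.13]
-0.25 [-0.81, -0.81, -0.03, 0.12, 0.13, 0.13, 0.13, 0.13, 0.13, 0.13, 0.13, 0.13, 0.13]
-0.2 [-0.72, -0.81, -0.03, 0.04, 0.04, 0.0, 0.0, 0.0, 0.01, 0.05, 0.0, 0.05, 0.05]
-0.15 [-0.71, -0.81, 0.64, 0.02, 0.01, 0.0, 0.01, 0.05, 0.01, 0.0, 0.02, 0.05, 0.07]
-0.1 [-0.71, 0.69, 0.69, 0.0, 0.01, 0.05, 0.01, 0.01, 0.05, 0.01, 0.05, 0.05, 0.07]
-0.05 [-0.71, 0.69, 0.68, 0.0, 0.01, 0.0, 0.0, 0.0, 0.0, 0.0, 0.0, 0.05, 0.05]
0.0 [-0.72, 0.62, -0.03, 0.01, 0.01, 0.0, 0.03, 0.03, 0.03, 0.0, 0.0, 0.05, 0.05]
0.05 [0.43, 0.48, -0.03, 0.01, 0.05, 0.0, 0.03, 0.03, 0.03, 0.14, 0.2, 0.2, 0.17]
0.1 [0.32, 0.32, -0.03, 0.0, 0.0, 0.0, 0.05, 0.03, 0.05, 0.14, 0.14, 0.2, 0.17]
0.15 [-0.71, -0.81, -0.03, 0.01, 0.0, 0.0, 0.03, 0.03, 0.03, 0.14, 0.14, 0.19, 0.19]
0.2 [-0.81, -0.81, -0.03, 0.02, 0.02, 0.05, 0.01, 0.0, 0.0, 0.13, 0.14, 0.19, 0.19]
0.25 [-0.81, -0.81, -0.03, 0.03, 0.03, 0.01, 0.01, 0.0, 0.09, 0.13, 0.14, 0.14, 0.14]
0.3 [-0.81, -0.81, -0.11, 0.02, 0.03, 0.01, 0.02, 0.0, 0.12, 0.12, 0.12, 0.12, 0.12]
```

>>> send_rows --motion '[[[0, 0, -0.9], [0, 0, 0], 1], [[0, 0, -0.9], [0, 0, 0], 1], [[0.8, -0.8, 0], [0, 0, 0], 1], [[0.8, -0.8, 0], [0, 0, 0], 1], [[0.8, -0.8, 0], [0, 0, 0], 1], [[0.8, -0.8, 0], [0, 0, 0], 1], [[0.8, -0.8, 0], [0, 0, 0], 1], [[0.8, -0.8, 0], [0, 0, 0], 1], [[0.8, -0.8, 0], [0, 0, 0], 1], [[0.8, -0.8, 0], [0, 0, 0], 1], [[0.8, -0.8, 0], [0, 0, 0], 1], [[0.8, -0.8, 0], [0, 0, 0], 1]]'

```text
time_s: 1.3
ee_pos: [0.3296, -0.2113, 0.2593]
eef_rot: [-3.141, 0.0, 0.339]
force: [0.3, 0.9, 0.2]
grip_width: 0.0941
grip_force: 0.0
```

>>> send_rows --motion '[[[0.8, -0.8, 0], [0, 0, 0], 1], [[0.8, -0.8, 0], [0, 0, 0], 1], [[0.8, -0.8, 0], [0, 0, 0], 1], [[0.8, -0.8, 0], [0, 0, 0], 1], [[0.8, -0.8, 0], [0, 0, 0], 1], [[0.8, -0.8, 0], [0, 0, 0], 1], [[0.5, -0.8, 0], [0, 0, 0], 1], [[0, 0, 0], [0, 0, 0.9], 0.2], [[0, 0, 0], [0, 0, 0.9], 0.2], [[0, 0, 0], [0, 0, 0.9], 0.2], [[0, 0, 0], [0, 0, 0.9], 0.2], [[0, 0, 0], [0, 0, 0.1], 0.2]]'

```text
time_s: 2.5
ee_pos: [0.4234, -0.0013, 0.2592]
eef_rot: [3.142, 0.001, -0.107]
force: [0.1, -0.9, 0.2]
grip_width: 0.0583
grip_force: 0.0
```

Run:
```python
from h import *
c=shot("wrist"); save(c,"pics/w1.png"); np.savez("w1.npz",**c); print(-c["R"].T@c["t"])
o=get_obs(); print(o["time_s"],o["ee_pos"],o["eef_rot"],o["grip_width"])
```

```text
[ 0.5046203  -0.01043038  0.43889742]
2.55 [ 0.42339602 -0.00129894  0.2592783 ] [ 3.14158300e+00  4.38755719e-04 -1.04526297e-01] 0.05710338855281376
```

View pics/w1.png

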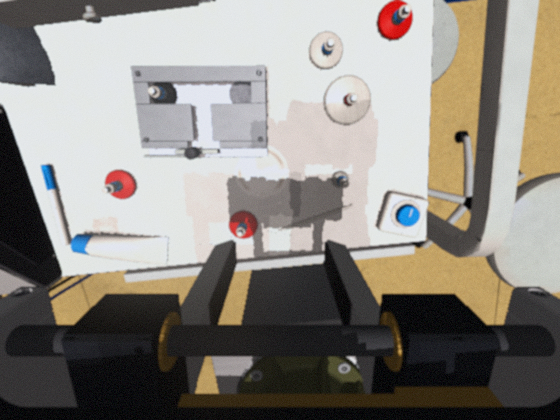

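The wrist view shows the rack at (200,110), knob (191,153), parked head (156,92), mid (326,50), big (347,100) and small (341,180). I'll measure from this nearer view.

```bash
cat > m2.py <<'E'
from h import *
import sys
def meas(c,s):
    P=cloud(c); g=cv2.cvtColor(c["pixels"],cv2.COLOR_RGB2GRAY)
    v,u=np.mgrid[:420,:560]; z=P[...,2]
    x,y=P[...,0],P[...,1]
    w=(np.hypot(x-.53,y-.09)<.12)&(g<s["g"])&(x<.61)
    m=cv2.morphologyEx(w.astype(np.uint8),cv2.MORPH_OPEN,np.ones((3,3)))
    w2=w&(z>.02)&(z<.032)
    for nm,ww in(("z",w2),):
        n,l,st,_=cv2.connectedComponentsWithStats(ww.astype(np.uint8)); L=np.argwhere(l==1+np.argmax(st[1:,4]))
        pts=np.array([ray(c,a,b,.026)[:2] for b,a in L])
        r=cv2.minAreaRect((pts*1000).astype(np.float32)); print("lid",r,cv2.boxPoints(r).round(1).tolist())
    for nm,a,b in(("mid",.591,-.081),("big",.526,-.1066),("small",.417,-.091),("knob",.48,.109),("parked",.56,.142)):
        k=(np.hypot(x-a,y-b)<.02)
        q=P[k&(z>.044 if nm!="knob" else k&(z>.049))&(z<.06)]
        print(nm,len(q),q.mean(0).round(4), ((q.min(0)+q.max(0))/2).round(4))
for f,g in(("w1.npz",190),("top0.npz",140)): meas(dict(np.load(f)),{"g":g})
c=dict(np.load("w1.npz"));g=c["pixels"]
print(g[110,165],g[75,200],g[105,205],g[170,210])
# mid disc contour colour
for f,(u,v) in(("w1.npz",(326,50)),("top0.npz",(319,156))):
    c=dict(np.load(f)); h=c["pixels"].astype(int); d=(h[...,0]-h[...,2])
    print(f,h[v+8,u-6],h[v+30,u-30] )
E
python3 m2.py
```

```text
lid ((536.4395751953125, 90.98834228515625), (172.26895141601562, 103.15678405761719), 83.8835220336914) [[476.0, 10.800000190734863], [578.5, -0.20000000298023224], [596.9000244140625, 171.10000610351562], [494.29998779296875, 182.10000610351562]]
mid 44 [ 0.5921 -0.081   0.0467] [ 0.5922 -0.081   0.0467]
big 36 [ 0.527  -0.1063  0.0466] [ 0.5268 -0.1062  0.0464]
small 28 [ 0.4177 -0.0911  0.0469] [ 0.4176 -0.0915  0.0465]
knob 119 [0.4815 0.1091 0.0527] [0.4815 0.1094 0.0521]
parked 46 [0.5613 0.1422 0.0497] [0.5613 0.1428 0.049 ]
lid ((532.4564819335938, 91.65699005126953), (172.80853271484375, 113.28388214111328), 84.13542938232422) [[467.29998779296875, 11.5], [580.0, -0.10000000149011612], [597.5999755859375, 171.8000030517578], [484.8999938964844, 183.39999389648438]]
mid 13 [ 0.5925 -0.0812  0.046 ] [ 0.5926 -0.0817  0.0463]
big 14 [ 0.528  -0.1071  0.0459] [ 0.5283 -0.1072  0.0461]
small 14 [ 0.4174 -0.0912  0.0466] [ 0.4174 -0.0911  0.0469]
knob 51 [0.4815 0.1092 0.052 ] [0.4819 0.1092 0.0526]
parked 15 [0.5619 0.1428 0.0494] [0.5614 0.1429 0.0486]
[173 173 179] [172 175 181] [227 230 240] [226 229 229]
w1.npz [227 231 229] [230 232 228]
top0.npz [68 65 57] [129 134 123]
```

>>> send_rows --motion '[[[0.31, -0.77, 0], [0, 0, 0], 0.2], [[0.31, -0.77, 0], [0, 0, 0], 0.2], [[0.31, -0.77, 0], [0, 0, 0], 0.2], [[0.3, -0.78, 0], [0, 0, 0], 0.2], [[0.3, -0.78, 0], [0, 0, 0], 0.1], [[0, 0, 0.8], [0, 0, 0], 0], [[0, 0, 0.8], [0, 0, 0], 0], [[0, 0, 0.8], [0, 0, 0], 0], [[0, 0, 0.8], [0, 0, 0], 0], [[0, 0, 0.8], [0, 0, 0], 0], [[0, 0, 0.8], [0, 0, 0], 0], [[0, 0, 0], [0, 0, 0], 0]]'

```text
time_s: 3.75
ee_pos: [0.4798, 0.1091, 0.1128]
eef_rot: [3.14, 0.005, -0.103]
force: [-0.2, 0.1, 0.7]
grip_width: 0.0467
grip_force: 0.0
```

>>> send_rows --motion '[[[0.05, 0, 0.7], [0, 0, 0], 0], [[0, 0, 0.7], [0, 0, 0], 0], [[0, 0, 0.7], [0, 0, 0], 0], [[0, 0, 0.4], [0, 0, 0], 0], [[0, 0, 0.2], [0, 0, 0], 0], [[0, 0, 0], [0, 0, 0], -1], [[0, 0, 0], [0, 0, 0], -1], [[0, 0, 0], [0, 0, 0], -1], [[0, 0, 0], [0, 0, 0], -1], [[0, 0, 0], [0, 0, 0], -1]]' --squeeze 15

```text
time_s: 4.75
ee_pos: [0.4832, 0.1092, 0.035]
eef_rot: [-3.141, -0.001, -0.105]
force: [-0.3, -0.0, 4.3]
grip_width: 0.0155
grip_force: 15.0
```

>>> send_rows --motion '[[[0, -0.1, 0], [0, 0, 0], -1], [[0, -0.2, 0], [0, 0, 0], -1], [[0, -0.2, 0], [0, 0, 0], -1], [[0, -0.2, 0], [0, 0, 0], -1], [[0, -0.2, 0], [0, 0, 0], -1], [[0, -0.2, 0], [0, 0, 0], -1], [[0, -0.2, 0], [0, 0, 0], -1], [[0, -0.2, 0], [0, 0, 0], -1], [[0, -0.1, 0], [0, 0, 0], -1], [[0, -0.05, 0], [0, 0, 0], -1], [[0, 0, 0], [0, 0, 0], -1]]'

```text
time_s: 5.85
ee_pos: [0.4884, 0.1589, 0.035]
eef_rot: [-3.141, -0.001, -0.105]
force: [-0.3, 0.9, 5.0]
grip_width: 0.0156
grip_force: 15.0
```

>>> send_rows --motion '[[[0, -0.07, 0], [0, 0, 0], -1], [[0, 0, 0], [0, 0, 0], -1]]'

```text
time_s: 6.05
ee_pos: [0.4885, 0.16, 0.0349]
eef_rot: [3.14, -0.0, -0.105]
force: [-1.9, -7.6, 8.1]
grip_width: 0.0154
grip_force: 15.0
```

>>> send_rows --motion '[[[0, 0.05, 0], [0, 0, 0], 0], [[0, 0, 0], [0, 0, 0], 0], [[0, 0, 0], [0, 0, 0], 0], [[0, 0, 0], [0, 0, 0], 0], [[0, 0, -0.7], [0, 0, 0], 0], [[0, 0, -0.7], [0, 0, 0], 0], [[0, 0, -0.7], [0, 0, 0], 0], [[0, 0, -0.7], [0, 0, 0], 0]]'

```text
time_s: 6.85
ee_pos: [0.488, 0.1591, 0.1192]
eef_rot: [-3.142, 0.0, -0.105]
force: [-0.3, 0.2, 0.5]
grip_width: 0.0471
grip_force: 0.0
```

>>> send_rows --motion '[[[0.43, 0.76, 0], [0, 0, 0], 0], [[0.43, 0.76, 0], [0, 0, 0], 0], [[0.43, 0.76, 0], [0, 0, 0], 0], [[0.43, 0.76, 0], [0, 0, 0], 0], [[0.43, 0.76, 0], [0, 0, 0], 0], [[0.43, 0.76, 0], [0, 0, 0], 0], [[0.43, 0.76, 0], [0, 0, 0], 0], [[0.43, 0.76, 0], [0, 0, 0], 0], [[0.43, 0.76, 0], [0, 0, 0], 0], [[0.4, 0.7, 0], [0, 0, 0], 0], [[0, 0, 0], [0, 0, 0], 0], [[0, 0, 0], [0, 0, 0], 0]]'

```text
time_s: 8.05
ee_pos: [0.5915, -0.0792, 0.1181]
eef_rot: [-3.141, 0.001, -0.106]
force: [0.0, -0.0, 0.2]
grip_width: 0.0471
grip_force: 0.0
```

Run:
```python
from h import *
c=shot("top"); P=cloud(c); x,y,z=np.moveaxis(P,-1,0)
for n,a,b in(("mid",.592,-.081),("knob",.487,.16)):
    q=P[(np.hypot(x-a,y-b)<.02)&(z>.044)&(z<.06)]; print(n,len(q),q.mean(0).round(4) if len(q) else 0)
print(get_obs()["ee_pos"])
```

```text
mid 0 0
knob 59 [0.4861 0.1582 0.0514]
[ 0.59139497 -0.078693    0.11821718]
```

>>> send_rows --motion '[[[0.02, 0.08, 0.5], [0, 0, 0], 0], [[0, 0, 0.7], [0, 0, 0], 0], [[0, 0, 0.7], [0, 0, 0], 0], [[0, 0, 0.7], [0, 0, 0], 0], [[0, 0, 0.3], [0, 0, 0], 0], [[0, 0, 0.1], [0, 0, 0], 0], [[0, 0, 0], [0, 0, 0], 0]]'

```text
time_s: 8.8
ee_pos: [0.5921, -0.0816, 0.0285]
eef_rot: [-3.142, -0.0, -0.105]
force: [-0.6, -0.8, -0.4]
grip_width: 0.0469
grip_force: 0.0
```

>>> send_rows --motion '[[[0, 0, 0], [0, 0, 0], -1], [[0, 0, 0], [0, 0, 0], -1], [[0, 0, 0], [0, 0, 0], -1], [[0, 0, 0], [0, 0, 0], -1], [[0, 0, 0], [0, 0, 0], -1], [[0, 0, -0.3], [0, 0, 0], -1], [[0, 0, -0.6], [0, 0, 0], -1], [[0, 0, -0.6], [0, 0, 0], -1], [[0, 0, -0.6], [0, 0, 0], -1], [[0, 0, -0.3], [0, 0, 0], -1], [[0, 0, 0], [0, 0, 0], -1]]' --squeeze 30

```text
time_s: 9.9
ee_pos: [0.5926, -0.082, 0.1019]
eef_rot: [3.141, -0.002, -0.105]
force: [-1.0, 0.8, -0.3]
grip_width: 0.0122
grip_force: 30.0
```

>>> send_rows --motion '[[[-0.3, -0.3, 0], [0, 0, 0], -1], [[-0.58, -0.55, 0], [0, 0, 0], -1], [[-0.58, -0.55, 0], [0, 0, 0], -1], [[-0.58, -0.55, 0], [0, 0, 0], -1], [[-0.58, -0.55, 0], [0, 0, 0], -1], [[-0.58, -0.55, 0], [0, 0, 0], -1], [[-0.58, -0.55, 0], [0, 0, 0], -1], [[-0.58, -0.55, 0], [0, 0, 0], -1], [[-0.58, -0.55, 0], [0, 0, 0], -1], [[-0.58, -0.55, 0], [0, 0, 0], -1], [[-0.29, -0.28, 0], [0, 0, 0], -1], [[0, 0, 0], [0, 0, 0], -1]]'

```text
time_s: 11.1
ee_pos: [0.4351, 0.1022, 0.1]
eef_rot: [3.141, 0.001, -0.103]
force: [-0.7, -0.4, -1.0]
grip_width: 0.0122
grip_force: 30.0
```

```bash
cat > st.py <<'E'
from h import *
O=np.array([.5364,.0910]); a=-.1065; E=np.array([[np.cos(a),np.sin(a)],[-np.sin(a),np.cos(a)]])
o=get_obs(); print("rack mm",(E@(o["ee_pos"][:2]-O)*1000).round(1),"z",o["ee_pos"][2].round(4),o["eef_rot"].round(3),o["force"].round(1),o["grip_width"],o["time_s"])
E
python3 st.py
python3 - <<'E'
from h import *
c=shot("wrist"); save(c,"pics/w2.png"); np.savez("w2.npz",**c)
E
```

```text
rack mm [-101.9    0.4] z 0.1 [ 3.141e+00  1.000e-03 -1.030e-01] [-0.7 -0.4 -1. ] 0.012232596657185641 11.1
```

View pics/w2.png

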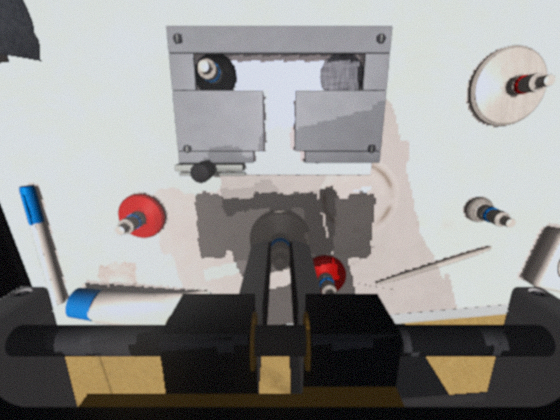

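Here the gate is open (knob at 203,172) and the held head's disc is at (279,235). A red look-alike sits close by at (325,272). I'll check its clearance and refine the rack pose.

Run:
```python
from h import *
import st
c=dict(np.load("w2.npz")); P=cloud(c); x,y,z=np.moveaxis(P,-1,0)
h=c["pixels"].astype(int); red=(h[...,0]>150)&(h[...,1]<60)
for nm,sel in(("red",red&(np.hypot(x-.38,y-.05)<.1)),):
    q=P[sel]; r=st.E@(q[:,:2].T-st.O[:,None])*1000; print(nm,len(q),r.min(1),r.max(1))
w=(np.hypot(x-.536,y-.09)<.125)&(z>.022)&(z<.031)&(x<.61)
n,l,s,_=cv2.connectedComponentsWithStats(w.astype(np.uint8)); L=np.argwhere(l==1+np.argmax(s[1:,4]))
pts=np.array([ray(c,a,b,.026)[:2] for b,a in L]); print(cv2.minAreaRect((pts*1000).astype(np.float32)))
# slot gap centres in rack frame from lid mask rows
r=(pts-st.O)@st.E.T*1000
for xr in(-40,-30,-20,-10,0):
    k=r[abs(r[:,0]-xr)<3,1]; print(xr,"slot",k[k<0].max(),k[k>0].min())
for yr in(-40,-25,25): 
    k=r[abs(r[:,1]-yr)<3,0]; print(yr,"cross",k[k<19].max(),k[k>19].min())
# held disc: pts z between .06 and .095
g=(np.hypot(x-.4351,y-.1022)<.04)&(z>.065)&(z<.096)&(x>.43)
q=P[g]; rr=(q[:,:2]-st.O)@st.E.T*1000; print("disc",len(q),rr.min(0),rr.max(0),np.percentile(q[:,2],[5,50,95]))
```

```text
rack mm [-1.011e+02 -1.000e-01] z 0.1002 [ 3.141  0.    -0.104] [-0.7 -0.7 -0.3] 0.012313640489661468 11.15
red 216 [-170.47511204  -60.07202949] [-152.90451404  -36.23206438]
((536.5923461914062, 91.7747573852539), (172.809814453125, 103.81553649902344), 84.11609649658203)
-40 slot -12.290922073059726 13.95248773805289
-30 slot -12.126259965512206 13.826675253485458
-20 slot -12.779390596534025 13.693483703098467
-10 slot -12.613153918942643 13.633069320880185
0 slot -12.423701129860556 14.2443009530523
-40 cross 6.070035457951513 33.633768064112324
-25 cross 6.017474317007625 33.576761182778164
25 cross 5.846049800415059 33.39443602720453
disc 1621 [-106.81503136  -21.89651526] [-79.03493368  22.27815502] [0.07785502 0.08165188 0.09088759]
```

>>> send_rows --motion '[[[0, -0.02, 0.5], [0, 0, 0], -1], [[0, 0, 0.6], [0, 0, 0], -1], [[0, 0, 0.6], [0, 0, 0], -1], [[0, 0, 0.4], [0, 0, 0], -1], [[0, 0, 0.07], [0, 0, 0], -1], [[0, 0, 0], [0, 0, 0], -1], [[0, 0, 0], [0, 0, 0], -1]]'

```text
time_s: 11.85
ee_pos: [0.4368, 0.102, 0.036]
eef_rot: [-3.141, -0.001, -0.105]
force: [0.9, -0.0, -0.6]
grip_width: 0.0123
grip_force: 30.0
```

```bash
python3 st.py
```

```text
rack mm [-100.2    0.3] z 0.036 [-3.141e+00 -1.000e-03 -1.050e-01] [ 0.9 -0.  -0.6] 0.012258379129609422 11.85
```

>>> send_rows --motion '[[[0.1, -0.01, 0.03], [0, 0, 0], -1], [[0.25, 0, 0], [0, 0, 0], -1], [[0.25, 0, 0], [0, 0, 0], -1], [[0.25, 0, 0], [0, 0, 0], -1], [[0.25, 0, 0], [0, 0, 0], -1], [[0.25, 0, 0], [0, 0, 0], -1], [[0.25, 0, 0], [0, 0, 0], -1], [[0.25, 0, 0], [0, 0, 0], -1], [[0.2, 0, 0], [0, 0, 0], -1], [[0, 0, 0], [0, 0, 0], -1]]'

```text
time_s: 12.85
ee_pos: [0.4981, 0.0958, 0.0344]
eef_rot: [-3.142, -0.0, -0.105]
force: [-0.9, 0.6, -1.0]
grip_width: 0.0121
grip_force: 30.0
```

```bash
python3 st.py
```

```text
rack mm [-38.6   0.7] z 0.0344 [-3.142 -0.    -0.105] [-0.9  0.6 -1. ] 0.01214030995167224 12.85
```

No contact so far. 58.4 mm remain to the crossing.

>>> send_rows --motion '[[[0.15, 0, 0], [0, 0, 0], -1], [[0.25, 0, 0], [0, 0, 0], -1], [[0.25, 0, 0], [0, 0, 0], -1], [[0.25, 0, 0], [0, 0, 0], -1], [[0.25, 0, 0], [0, 0, 0], -1], [[0.25, 0, 0], [0, 0, 0], -1], [[0.25, 0, 0], [0, 0, 0], -1], [[0.2, 0, 0], [0, 0, 0], -1], [[0.1, 0, 0], [0, 0, 0], -1], [[0, 0, 0], [0, 0, 0], -1]]'

```text
time_s: 13.85
ee_pos: [0.5558, 0.0897, 0.0343]
eef_rot: [3.142, 0.0, -0.105]
force: [-0.6, 0.0, -0.2]
grip_width: 0.0121
grip_force: 30.0
```

```bash
python3 st.py
```

```text
rack mm [19.4  0.7] z 0.0343 [ 3.142  0.    -0.105] [-0.6  0.  -0.2] 0.012068335563540387 13.85
```

>>> send_rows --motion '[[[0.01, 0.15, 0], [0, 0, 0], -1], [[0, 0.25, 0], [0, 0, 0], -1], [[0, 0.25, 0], [0, 0, 0], -1], [[0, 0.25, 0], [0, 0, 0], -1], [[0, 0.25, 0], [0, 0, 0], -1], [[0, 0.25, 0], [0, 0, 0], -1], [[0, 0.25, 0], [0, 0, 0], -1], [[0, 0.15, 0], [0, 0, 0], -1], [[0, 0.05, 0], [0, 0, 0], -1], [[0, 0, 0], [0, 0, 0], -1]]'

```text
time_s: 14.85
ee_pos: [0.5501, 0.0344, 0.0345]
eef_rot: [-3.142, -0.0, -0.105]
force: [-0.2, -0.6, -0.2]
grip_width: 0.012
grip_force: 30.0
```

```bash
python3 st.py
```

```text
rack mm [ 19.6 -54.9] z 0.0345 [-3.142 -0.    -0.105] [-0.2 -0.6 -0.2] 0.012013936723383384 14.85
```

>>> send_rows --motion '[[[0, 0, 0.04], [0, 0, 0], -1], [[0, 0, 0.03], [0, 0, 0], -1], [[0, 0, 0], [0, 0, 0], -1], [[0, 0, 0], [0, 0, 0], -1]]'

```text
time_s: 15.25
ee_pos: [0.5502, 0.0348, 0.0326]
eef_rot: [-3.141, -0.0, -0.105]
force: [-1.8, 1.1, 4.2]
grip_width: 0.0123
grip_force: 30.1
```

>>> send_rows --motion '[[[0, 0, 0], [0, 0, 0], -0.5], [[0, 0, 0], [0, 0, 0], -0.2], [[0, 0, 0], [0, 0, 0], -0.2], [[0, 0, 0], [0, 0, 0], -0.2], [[0, 0, -0.3], [0, 0, 0], -0.2], [[0, 0, -0.6], [0, 0, 0], -0.2], [[0, 0, -0.7], [0, 0, 0], -0.2], [[0, 0, -0.7], [0, 0, 0], -0.2], [[0, 0, -0.4], [0, 0, 0], -0.2], [[0, 0, 0], [0, 0, 0], -0.2]]'

```text
time_s: 16.25
ee_pos: [0.5508, 0.0345, 0.1151]
eef_rot: [-3.141, -0.003, -0.105]
force: [0.7, -0.8, -1.2]
grip_width: 0.0376
grip_force: 0.0
```

```bash
python3 st.py
```

```text
rack mm [ 20.3 -54.7] z 0.1151 [-3.141e+00 -3.000e-03 -1.050e-01] [ 0.7 -0.8 -1.2] 0.03757676593124391 16.25
```

>>> send_rows --motion '[[[-0.36, -0.55, 0], [0, 0, 0], 0], [[-0.36, -0.55, 0], [0, 0, 0], 0], [[-0.36, -0.55, 0], [0, 0, 0], 0], [[-0.36, -0.55, 0], [0, 0, 0], 0], [[-0.36, -0.55, 0], [0, 0, 0], 0], [[-0.36, -0.55, 0], [0, 0, 0], 0], [[-0.36, -0.55, 0], [0, 0, 0], 0], [[0, 0, 0], [0, 0, 0], 0], [[0, 0, 0], [0, 0, 0], 0]]'

```text
time_s: 17.15
ee_pos: [0.4869, 0.1571, 0.1128]
eef_rot: [3.141, 0.001, -0.104]
force: [0.4, -0.6, 0.3]
grip_width: 0.0468
grip_force: 0.0
```

```bash
cat > look.py <<'E'
from h import *
import st,sys
c=shot("wrist"); save(c,sys.argv[1])
for cam in(c,shot("top")):
    P=cloud(cam); x,y,z=np.moveaxis(P,-1,0); r=(P[...,:2]-st.O)@st.E.T*1000
    for n,a,b in(("parked",19.5,54),("mid",19.5,-54),("knob",-57,62),("knob0",-57,0)):
        q=r[(np.hypot(r[...,0]-a,r[...,1]-b)<15)&(z>.046)&(z<.06)]; print(n,len(q),q.mean(0).round(1) if len(q) else 0)
    for n,a,b in(("big",.527,-.1065),("small",.4176,-.0911)):
        q=P[(np.hypot(x-a,y-b)<.02)&(z>.044)&(z<.06)]; print(n,len(q),q.mean(0).round(4) if len(q) else 0)
E
python3 look.py pics/w3.png
```

```text
rack mm [-56.3  60.5] z 0.1128 [ 3.141e+00  1.000e-03 -1.040e-01] [ 0.4 -0.6  0.3] 0.04683846601443915 17.15
parked 81 [19.7 55. ]
mid 103 [ 19.9 -54.1]
knob 267 [-55.6  62.7]
knob0 0 0
big 0 0
small 79 [ 0.4183 -0.0901  0.0467]
parked 0 0
mid 15 [ 20.  -55.8]
knob 0 0
knob0 0 0
big 14 [ 0.5278 -0.1071  0.0462]
small 15 [ 0.4174 -0.0915  0.0463]
```

View pics/w3.png

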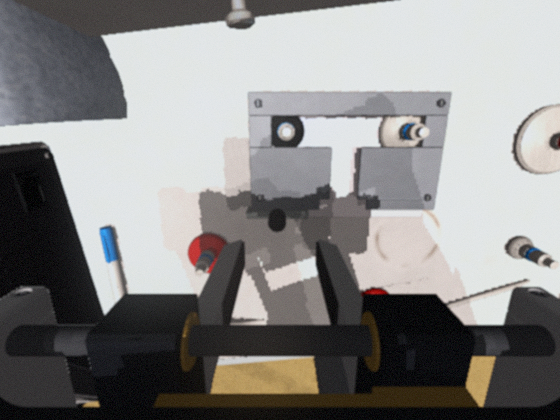

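The mid head stands upright in the right bay (405,130), parked head at (287,131), and the knob at (277,220) is still fully open. Now I'll close the gate.

>>> send_rows --motion '[[[0, -0.03, 0.5], [0, 0, 0], 0], [[0, 0, 0.7], [0, 0, 0], 0], [[0, 0, 0.7], [0, 0, 0], 0], [[0, 0, 0.5], [0, 0, 0], 0], [[0, 0, 0.2], [0, 0, 0], 0], [[0, 0, 0], [0, 0, 0], 0], [[0, 0, 0], [0, 0, 0], -1], [[0, 0, 0], [0, 0, 0], -1], [[0, 0, 0], [0, 0, 0], -1], [[0, 0, 0], [0, 0, 0], -1], [[0, 0, 0], [0, 0, 0], -1]]' --squeeze 15

```text
time_s: 18.35
ee_pos: [0.4873, 0.1583, 0.0357]
eef_rot: [-3.141, -0.001, -0.105]
force: [-0.2, 0.1, 2.7]
grip_width: 0.0153
grip_force: 15.0
```

```bash
python3 st.py
```

```text
rack mm [-56.   61.7] z 0.0357 [-3.141e+00 -1.000e-03 -1.050e-01] [-0.2  0.1  2.7] 0.015300647743658134 18.35
```

Slide 62 mm to the right (2.07 units) in gentle rows.

>>> send_rows --motion '[[[0, 0.1, 0], [0, 0, 0], -1], [[0, 0.2, 0], [0, 0, 0], -1], [[0, 0.2, 0], [0, 0, 0], -1], [[0, 0.25, 0], [0, 0, 0], -1], [[0, 0.25, 0], [0, 0, 0], -1], [[0, 0.25, 0], [0, 0, 0], -1], [[0, 0.25, 0], [0, 0, 0], -1], [[0, 0.25, 0], [0, 0, 0], -1], [[0, 0.2, 0], [0, 0, 0], -1], [[0, 0.08, 0], [0, 0, 0], -1], [[0, 0, 0], [0, 0, 0], -1]]'

```text
time_s: 19.45
ee_pos: [0.481, 0.098, 0.0357]
eef_rot: [-3.14, -0.001, -0.106]
force: [0.6, 9.5, 3.9]
grip_width: 0.0157
grip_force: 15.0
```

```bash
python3 st.py
```

```text
rack mm [-55.8   1.1] z 0.0357 [-3.14e+00 -1.00e-03 -1.06e-01] [0.6 9.5 3.9] 0.015659022050671014 19.45
```

>>> send_rows --motion '[[[0, 0.04, 0], [0, 0, 0], -1], [[0, 0, 0], [0, 0, 0], -1]]'

```text
time_s: 19.65
ee_pos: [0.481, 0.0977, 0.0357]
eef_rot: [-3.138, -0.001, -0.106]
force: [2.1, 17.4, 3.1]
grip_width: 0.0156
grip_force: 15.0
```

>>> send_rows --motion '[[[0, -0.06, 0], [0, 0, 0], -0.3], [[0, 0, 0], [0, 0, 0], 0], [[0, 0, 0], [0, 0, 0], 0], [[0, 0, 0], [0, 0, 0], 0], [[0, 0, -0.6], [0, 0, 0], 0], [[0, 0, -0.7], [0, 0, 0], 0], [[0, 0, -0.7], [0, 0, 0], 0], [[0, 0, -0.7], [0, 0, 0], 0], [[-0.5, 0, -0.6], [0, 0, 0], 0], [[-0.5, 0, -0.5], [0, 0, 0], 0], [[0, 0, 0], [0, 0, 0], 0], [[0, 0, 0], [0, 0, 0], 0]]'

```text
time_s: 20.85
ee_pos: [0.4512, 0.1013, 0.1492]
eef_rot: [-3.142, -0.001, -0.105]
force: [0.2, 0.1, 0.6]
grip_width: 0.047
grip_force: 0.0
```

```bash
python3 look.py pics/w4.png
```

```text
rack mm [-85.8   1.1] z 0.1492 [-3.142e+00 -1.000e-03 -1.050e-01] [0.2 0.1 0.6] 0.04702816345356849 20.85
parked 74 [19.5 54.4]
mid 76 [ 19.6 -54.6]
knob 0 0
knob0 215 [-56.    0.6]
big 81 [ 0.5273 -0.1058  0.0468]
small 55 [ 0.4179 -0.0906  0.0468]
parked 0 0
mid 10 [ 20.4 -56.9]
knob 0 0
knob0 0 0
big 14 [ 0.5276 -0.1068  0.0461]
small 14 [ 0.4174 -0.0914  0.0467]
```

View pics/w4.png

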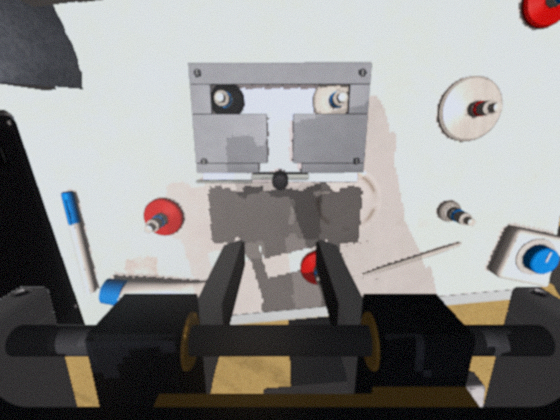

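The gate is shut, with its knob centred at (280,180). The mid head is in the right bay at (333,99), and the other heads haven't moved.

```bash
python3 -c "
from station import *
print(hand_in())"
```

```text
the job is handed in; nothing more can be done
None
```

The middle-sized head is parked upright at the end of the right-hand bay (about 54 mm off the midline), the gate is pushed fully shut against its stop, the other heads stayed where they were, and the job was handed in at about 21 s.

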